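# Seat a keyed vial carousel on its drive pin

## Robot

A 7-joint arm with a two-finger parallel gripper is mounted at the origin on a cart in front of the work surface, level with it; the furniture and walls round the work are solid. World frame = base frame: x ahead of the robot, y to its left, z up, the work surface at z = 0. Lengths are in mm, angles in rad, forces in N, time in s.
With the tool pointing down it reaches from about 425 to 800 mm from the base axis. Payload 8.3 kg.
Tool frame: the origin (TCP) lies on the centre line of the jaws, within the pads' length; the fingertips stand 25 mm ahead of it and the grasp point (between the pads) lies 6 mm ahead of it (bot.finger_overhang is the distance from the TCP to the fingertips, in mm); y points along the fingers, x is the direction in which the jaws open and shut, and the axes are right-handed (so a half turn about y gives the same grasp; the last joint's range is limited). The gripper opens to 85 mm and grips with 20 to 120 N. Pads are 22 mm wide; open, the fingers measure 114 mm over their backs; the gripper's body (76 mm by 85 mm) begins 54 mm behind the grasp point. The pads swing forward as they close: fully open they stand 13 mm farther back than shut.
Start: joints at [-1.265, 0.383, 0.016, 1.37, -0.006, 1.388, -0.046], TCP at [225.26, 582.978, 256.279] pointing down, gripper open.
Joint ranges: [-2.95, 2.95], [-0.25, 2.06], [-1.52, 1.56], [0.18, 2.33], [-1.44, 4.58], [0.02, 2.06], [-3.01, 3.01]. Speed limits (rad/s): [2.39, 2.39, 3.01, 3.01, 3.14, 3.14, 3.14].

## Interface

Orientations are given as a unit quaternion [w, x, y, z].
In Python, from plant import bot gives the robot as it stands.
- The arm moves only by the tool jog_arm, never from a script. Its argument "plan" is a list of rows, each a list of 5 numbers: the opening, from 0 (shut) to 1 (fully open), then the shift along the tool's x, y, z scaled (see below), then the turn about the tool's y scaled (see below). A call has 1 to 5 rows; each row shifts and turns the commanded pose from where the row before left it, along the tool's axes as they then stand; what a row does not reach is not made up. The controller multiplies each number of a shift by 25 cm and each number of a turn by pi rad. A row lasts 1/8 s, in which the tool goes at most 62.5 mm and 10.7 degrees, less where a joint would pass 70% of its speed; a pose out of reach is approached as far as the arm can. A call with a number of a shift or a turn outside -1 to 1 is refused whole. A call with a gripper value outside its range is refused whole. The fingers move at their own pace and stop on an object; "grip_force" is the grip in N (left out, the last holds). Time passes only in rows, so rows that do not move let the fingers close. It gives the time, the measured TCP pose, the force and the opening at its end, in the units of the state.
- bot.state(): the state, without advancing time (a new reading comes with each control period).
- bot.snapshot(name): name is "side" or "top" or "wrist"; returns (picture, depth): 400x640x3 uint8, red, green, blue; 400x640 float32, mm along the optical axis (not along the pixel's ray), 0 where there is no reading.
- bot.camera_model(name): a dict with "camera_matrix" (3x3 intrinsics, pixels), "R" (3x3) and "t" (3): a world point X has camera coordinates R X + t; the wrist camera has in their place "mount" (4x4, takes a point from camera to tool coordinates, whose origin is the TCP and whose axes are the tool frame's). Camera axes: x right, y down, z forward; pixel columns grow to the right and rows downward; lengths in mm; the calibration is good to about 2 mm. The wrist camera is an equidistant fisheye: a pixel r from the principal point sees the ray r / f radians off the axis. A picture is of the moment at which its call begins: read the wrist's pose just before it. camera_model takes no time and is no camera call.
- bot.hand_in(): hands the job in, once; it reports no verdict.
The state is a dict: "time": time; "qpos": joint angles; "qd": joint speeds; "tau": joint torques, N m; "eef_pos": TCP position; "eef_rot": TCP orientation; "ft_force": force on the tool from outside, world axes, zero at the start; "moment": the same for the moment, N m; "finger_gap": finger opening in mm.
Only numpy, scipy, OpenCV 4.12 (cv2) and the standard library are available. Lean on these libraries where they do the work, as an engineer would, in place of code of your own. Each camera call takes 0.05 s, during which the arm holds its last target. There are 200 camera calls.

## Task

The round vial carousel sits loosely raised on its drive base. With a fingertip, without pinching, lifting or forcing it, push it round until the notch in its rim stands over the drive pin (the pin's dark steel foot shows beside the disc), then press it straight down, gently, until it is fully home, and take the hand away. Leave the vials and dishes that stand around it where they are.

Things in the scene. Friction and masses are not known exactly. Their poses are not given: they have to be found in the camera images.
- drive_base: The drive base, fixed to the bench: a white box 160 x 160 mm, top face 40 mm above the bench, with an upright spindle in the middle of its top. Origin: centre of its underside, under the spindle axis; z up; its own -x axis points from the spindle towards the drive pin. (To the robot's left the analyser's door stands open: its near edge is at x 0.25, y 0.42, from z 0.29 to 0.56.)
- carousel: The vial carousel: a grey disc, radius 66 mm, 8 mm thick, turning without end stops about the vertical spindle. Origin: centre of its underside, on the spindle axis, 52 mm above the bench when raised, 43 mm seated; z up; own -x axis points to the notch, where the disc's top is bare. Friction holds it where it is left. It carries three vial cups and a hub, listed below.
- sleeve (a joint): How far the carousel has slid down the spindle, m: 0 = raised as found, 0.009 = fully home (hard stop), negative = pulled up. A snug fit: a press of about 3 to 6 N moves it and it stays where it is left. Unless the notch stands over the pin, the rim lands on the pin after 2 mm and stops, hardly yielding.
- notch (a point): Middle of the notch, at the underside of the carousel's disc, 59 mm from the spindle axis. The notch is a straight-sided rim cut-out 20 mm wide and 19 mm deep, through the whole disc, open outwards.
- pin_top (a point): Centre of the top of the drive pin, an oblong steel block 14 mm wide and 18 mm long radially, centre 59 mm from the spindle axis, top 50 mm above the bench (2 mm under the raised disc, which mostly hides it). Its low dark steel foot shows beside the disc, reaching out to the edge of the base's top. The pin enters the notch with 3 mm play each side (about 2.5 degrees of turn).
- hub_top (a point): Centre of the flat top of the black hub, 26 mm in diameter, on the spindle axis, 24 mm above the disc's top; 84 mm above the bench while raised, 75 mm when seated: the place to press.
- vial_3: Amber vial with a white screw cap, 27 mm in diameter, 58 mm tall, standing loose beside the base; origin at the centre of its underside. Not to be disturbed.
- vial_2: Smaller amber vial with a green screw cap, 22 mm in diameter, 46 mm tall, standing loose on the other side of the base; origin at the centre of its underside. Not to be disturbed.
- petri_stack: Two closed clear petri dishes stacked, 62 mm in diameter, 30 mm tall, standing loose behind the base; origin at the centre of the underside. Not to be disturbed.
- cup_ccw (a point): Centre (half-way up, on the axis) of the outer vial cup that stands 120 degrees counter-clockwise of the notch, seen from above: an empty white tube fixed to the disc, outer diameter 33 mm, 22 mm tall from the disc's top, axis 42 mm from the spindle. Push it sideways from the notch's side (about 1.2 N) to turn the disc counter-clockwise. A third cup stands opposite the notch.
- cup_cw (a point): Centre (half-way up, on the axis) of the outer vial cup that stands 120 degrees clockwise of the notch, seen from above: an empty white tube fixed to the disc, outer diameter 33 mm, 22 mm tall from the disc's top, axis 42 mm from the spindle. Push it sideways from the notch's side (about 1.2 N) to turn the disc clockwise.

How it is judged (in metres and radians):
At the end, for the whole second after the job is handed in: The carousel is at rest, pressed down at least 7.5 of its 9 mm, with the middle of its notch within 5 mm of the drive pin seen from above; vials and dishes upright and within 12 mm of where they stood (value of joint sleeve above 0.0075 m and horizontal distance between notch and pin_top below 0.005 m and angular speed of carousel below 0.05 rad/s and linear speed of carousel below 0.01 m/s and distance of each of vial_3, vial_2, petri_stack from where it was at the start of the episode below 0.012 m and angle between each of vial_3, vial_2, petri_stack's own z axis and vertical below 0.1 rad); the robot touches nothing.
It fails at once if the carousel is lifted: pulled up the spindle more than 3 mm above where it was found (value of joint sleeve below -0.003 m).
It fails at once if the carousel is forced or squeezed: fingers on it with more than 60 N (contact force between the fingers and carousel above 60 N).
It fails at once if the amber vial with the white cap is displaced more than 12 mm, tipped or lifted (distance of vial_3 from where it was at the start of the episode above 0.012 m or angle between vial_3's own z axis and vertical above 0.3 rad).
It fails at once if the small vial with the green cap is displaced more than 12 mm, tipped or lifted (distance of vial_2 from where it was at the start of the episode above 0.012 m or angle between vial_2's own z axis and vertical above 0.3 rad).
It fails at once if the stack of closed petri dishes is displaced more than 12 mm, tipped or lifted (distance of petri_stack from where it was at the start of the episode above 0.012 m or angle between petri_stack's own z axis and vertical above 0.3 rad).
It also fails if it takes over 48 s, if anything falls off the work surface, if the arm or the gripper's body presses on something with over 40 N, if the wrist force passes 120 N, or if a joint passes its speed limit or range.

## Working session

There is one attempt and no reset: what is moved stays moved. The work goes in short steps, Python scripts to look and compute and a tool call to move; the robot and the scene stay as the last step left them, time stands still between calls to the robot, and variables do not carry over. Pictures are saved under pics/ and viewed, about 8 in all and at most 12, crops included, and the job is handed in when it is done.

Besides the shell and the picture viewer there is one more tool, called after "Call:" in YAML: its name, and indented under it one key for each argument. jog_arm: Moves the arm, as the interface text tells. Shifts and turns lie within -1 to 1; 1 stands for 25 cm of shift or pi rad of turn. Its arguments: {"type":"object","properties":{"plan":{"type":"array","items":{"type":"array","items":{"type":"number"}}},"grip_force":{"type":"number"}},"required":["plan"]}

```bash
mkdir -p pics; ls
python3 - <<'E'
from plant import bot
import cv2,numpy as np
s=bot.state();print(s)
for n in("top","side"):
    im,d=bot.snapshot(n);np.savez(f"{n}0.npz",im=im,d=d);cv2.imwrite(f"pics/{n}0.png",im[:,:,::-1]);m=bot.camera_model(n);print(n,m)
print(bot.camera_model("wrist"),bot.finger_overhang)
E
```

```text
pics
{'time': 0.0, 'qpos': array([-1.26487134,  0.38423759,  0.01639479,  1.37116486, -0.00630786,
        1.38818591, -0.04650532]), 'qd': array([-0.00073462,  0.00023019,  0.00224786,  0.00101235,  0.00101456,
        0.00097412,  0.00106786]), 'tau': array([-3.58824855e-04, -6.27603650e+01,  8.43718462e-01, -3.71824801e+01,
        1.64902210e-02,  1.43450694e-02, -7.17187640e-05]), 'eef_pos': array([225.13596222, 582.55664259, 255.27448173]), 'eef_rot': array([-0.58279949,  0.58359808,  0.39928794, -0.40040875]), 'ft_force': array([-0.03000373,  0.13310895, -0.39309618]), 'moment': array([0.01414763, 0.01867077, 0.03865973]), 'finger_gap': 85.32308399316514}
top {'camera_matrix': array([[508.56326056,   0.        , 320.12118153],
       [  0.        , 508.56326056, 203.65342166],
       [  0.        ,   0.        ,   1.        ]]), 'R': array([[ 0.02474116, -0.99939738,  0.02434635],
       [-0.99068234, -0.02777349, -0.13333089],
       [ 0.13392672, -0.02082074, -0.99077249]]), 't': array([  79.49581525,  579.72552685, 1139.04150546])}
side {'camera_matrix': array([[410.3618777
[... 174 characters left out ...]
  0.00812004],
       [-0.1689039 , -0.48597725, -0.85749494],
       [ 0.29638183,  0.8046871 , -0.51442831]]), 't': array([-496.34327707,  198.61762404,  616.91235933])}
{'camera_matrix': array([[309.70691629,   0.        , 317.77844102],
       [  0.        , 309.70691629, 203.5262401 ],
       [  0.        ,   0.        ,   1.        ]]), 'mount': array([[ 9.99999214e-01, -6.43777890e-04,  1.07621251e-03,
         1.42561435e-01],
       [-1.21672651e-03, -2.90210229e-01,  9.56962143e-01,
        -1.17699532e+02],
       [-3.03743191e-04, -9.56962700e-01, -2.90210784e-01,
         7.31059486e+01],
       [ 0.00000000e+00,  0.00000000e+00,  0.00000000e+00,
         1.00000000e+00]])} 25.0
```

View pics/top0.png

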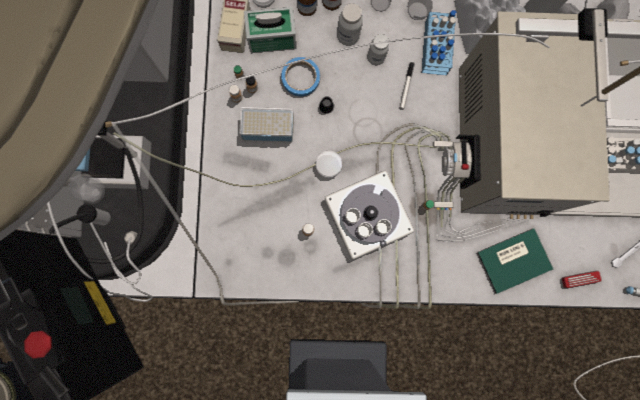

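View pics/side0.png

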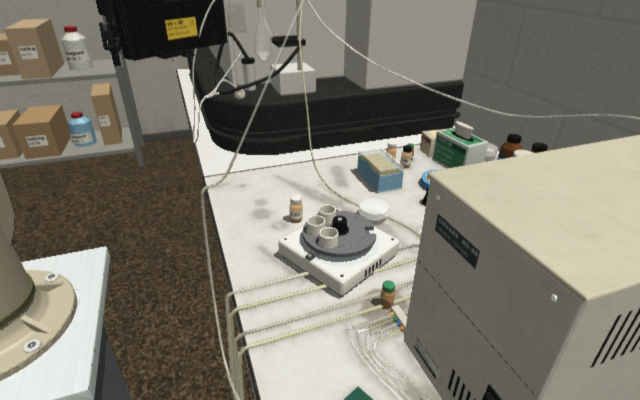

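```bash
cat > h.py <<'E'
import numpy as np,cv2
from plant import bot
def ray(n,u,v,z):
    m=bot.camera_model(n);R=m["R"];t=m["t"];K=m["camera_matrix"]
    d=R.T@np.linalg.solve(K,[u,v,1.]);o=-R.T@t
    return o+d*(z-o[2])/d[2]
def proj(n,X):
    m=bot.camera_model(n);p=m["camera_matrix"]@(m["R"]@np.asarray(X,float)+m["t"]);return p[:2]/p[2]
def blobs(n,im,mask,z,roi,amin=8):
    u0,v0,u1,v1=roi;mm=np.zeros(mask.shape,np.uint8);mm[v0:v1,u0:u1]=mask[v0:v1,u0:u1]
    c,l,s,ce=cv2.connectedComponentsWithStats(mm)
    for i in range(1,c):
        if s[i,4]>=amin: print(s[i],ce[i].round(1),ray(n,*ce[i],z).round(1))
E
python3 - <<'E'
from h import *
a=np.load("top0.npz");im=a["im"];d=a["d"]
c=im[165:265,295:445];cv2.imwrite("pics/topcrop.png",cv2.resize(c[:,:,::-1],None,fx=5,fy=5,interpolation=cv2.INTER_CUBIC))
hsv=cv2.cvtColor(im,cv2.COLOR_RGB2HSV)
print("disc hub");blobs("top",im,(im.max(2)<60),84,(340,180,400,245))
g=im.astype(int)
print("green");blobs("top",im,(hsv[...,1]>110)&(abs(hsv[...,0].astype(int)-70)<25),46,(415,190,450,220),3)
print("white caps");blobs("top",im,(im.min(2)>225),58,(295,220,320,240),3)
print("petri");blobs("top",im,(im.min(2)>215),30,(310,145,350,185),20)
E
```

```text
disc hub
[363 206  14  15 112] [369.  213.9] [551.3 -13.3  84. ]
[343 217   9   8  18] [345.7 220.8] [534.4  38.2  84. ]
[355 233   7   7  13] [357.9 236.1] [501.3  10.5  84. ]
green
[426 201   7   7  39] [429.1 203.9] [ 582.9 -156.9   46. ]
white caps
petri
[323 152  18  14  54] [333.7 156.4] [692.   65.4  30. ]
```

View pics/topcrop.png

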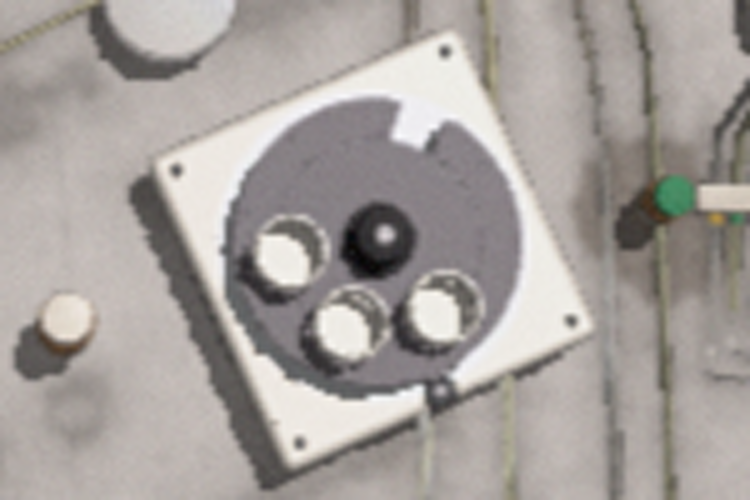

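Run:
```python
from h import *
P=lambda u,v,z:ray("top",295+(u-2)/5,165+(v-2)/5,z)
sc=np.array([P(*p,40) for p in[(445,51),(177,170),(300,442),(571,320)]]);c=sc.mean(0)
print("screws",sc.round(1),"c",c.round(1),"sides",np.linalg.norm(np.diff(sc,axis=0),axis=1))
def A(p,o=c):return np.degrees(np.arctan2(*(p-o)[[1,0]]))
n=(sc[2]+sc[3]-sc[0]-sc[1]);n2=sc[0]-sc[3]+sc[1]-sc[2]
print("pin angle by screws",np.degrees(np.arctan2(n[1],n[0])),"foot",A(P(440,388,42)),P(440,388,42),np.linalg.norm((P(440,388,42)-c)[:2]))
hub=P(383,234,84);print("hub",hub)
for nm,p in dict(notch=P(418,122,56),left=P(290,250,82),bot=P(349,322,82),right=P(442,304,82),vw=P(68,317,58),vg=P(677,195,46),pet=P(168,20,30)).items():
  print(nm,p.round(1),"ang",A(p).round(1),"r",np.linalg.norm((p-c)[:2]).round(1))
```

```text
screws [[ 649.2  -51.7   40. ]
 [ 589.6   72.2   40. ]
 [ 465.7   13.3   40. ]
 [ 524.9 -111.    40. ]] c [557.3 -19.3  40. ] sides [137.57006813 137.23568786 137.62013511]
pin angle by screws -154.53331582670046 foot -154.60418723690194 [491.85598248 -50.38758656  42.        ] 72.48789583341764
hub [556.99832016 -18.26341079  84.        ]
notch [612.6 -37.2  56. ] ang -18.0 r 58.1
left [548.9  22.9  82. ] ang 101.3 r 43.0
bot [517.5  -3.8  82. ] ang 158.8 r 42.7
right [526.7 -45.1  82. ] ang -139.9 r 40.1
vw [518.5 120.7  58. ] ang 105.5 r 145.3
vg [ 583.6 -158.9   46. ] ang -79.4 r 142.0
pet [662.2  77.7  30. ] ang 42.8 r 142.8
```

Run:
```python
from h import *
im,d=bot.snapshot("wrist");np.savez("wrist0.npz",im=im,d=d);cv2.imwrite("pics/wrist0.png",im[:,:,::-1])
for n in("top","side"):
    d=np.load(n+"0.npz")["d"];m=bot.camera_model(n)
    v,u=np.mgrid[0:400,0:640];K=np.linalg.inv(m["camera_matrix"])
    X=(np.stack([u,v,np.ones_like(u)],-1)@K.T*d[...,None]-m["t"])@m["R"];X=X[d>0]
    k=(X[:,2]>150)&(X[:,2]<750)&(X[:,0]<800)&(X[:,0]>-100)&(X[:,1]>-300)
    q=X[k];print(n,len(q))
    key=np.round(q/[100,100,150]).astype(int);uq,ct=np.unique(key,axis=0,return_counts=True)
    for a,c in zip(uq,ct):
        if c>15: print(a*[100,100,150],c,end=" ; ")
    print()
from scipy.spatial.transform import Rotation as Ro
s=bot.state();w=s["eef_rot"];print(Ro.from_quat([*w[1:],w[0]]).as_matrix().round(3))
```

```text
top 66188
[200 400 450] 39 ; [200 500 300] 44 ; [200 500 450] 448 ; [200 600 450] 70 ; [300 400 300] 1295 ; [300 400 450] 3393 ; [300 400 600] 2955 ; [300 500 300] 143 ; [300 500 450] 348 ; [300 500 600] 1020 ; [300 600 300] 87 ; [300 600 450] 262 ; [400 400 600] 386 ; [400 500 150] 992 ; [400 500 300] 1379 ; [400 500 450] 3689 ; [400 500 600] 1901 ; [400 600 150] 69 ; [500 400 150] 865 ; [500 400 300] 45 ; [500 400 600] 3340 ; [500 500 150] 2308 ; [500 500 300] 899 ; [500 500 450] 754 ; [500 500 600] 1324 ; [500 600 150] 857 ; [500 600 300] 1166 ; [500 600 450] 23 ; [ 600 -300  150] 117 ; [ 600 -300  300] 1286 ; [ 600 -200  150] 712 ; [ 600 -200  300] 787 ; [600 400 150] 892 ; [600 400 300] 484 ; [600 400 450] 107 ; [600 400 600] 8313 ; [600 500 150] 1479 ; [600 500 300] 2185 ; [600 500 450] 242 ; [600 500 600] 1330 ; [600 600 150] 53 ; [600 600 300] 93 ; [ 700 -300  300] 1354 ; [ 700 -200  150] 1202 ; [ 700 -200  300] 885 ; [700 300 300] 33 ; [700 300 600] 1847 ; [700 400 150] 918 ; [700 400 300] 148 ; [700 400 450] 36 ; [700 400 600] 6243 ; [700 500 150] 1308 ; [700 500 300] 26 ; 
[... 899 characters left out ...]
; [ 500 1100  150] 53 ; [ 600 -300  150] 1536 ; [ 600 -300  300] 3384 ; [ 600 -200  150] 311 ; [ 600 -200  300] 745 ; [600 400 150] 472 ; [600 400 300] 349 ; [600 400 450] 28 ; [600 500 150] 931 ; [600 500 300] 1069 ; [600 500 450] 67 ; [600 600 150] 306 ; [600 600 300] 1139 ; [600 600 450] 52 ; [ 700 -300  300] 1835 ; [ 700 -200  300] 434 ; [700 300 300] 21 ; [700 400 150] 370 ; [700 400 300] 96 ; [700 500 150] 481 ; [700 600 150] 314 ; [700 600 300] 1426 ; [700 600 450] 18 ; [ 800 -300  300] 795 ; [ 800 -200  300] 183 ; [800 300 300] 62 ; [800 400 150] 159 ; [800 500 150] 174 ; [800 600 150] 381 ; [800 600 300] 887 ; 
[[ 0.36  -0.001 -0.933]
 [ 0.933 -0.001  0.36 ]
 [-0.002 -1.    -0.   ]]
```

View pics/wrist0.png

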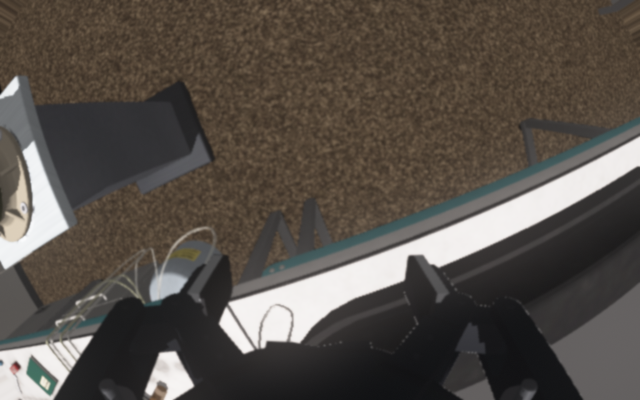

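Run:
```python
from h import *
a=[]
for n in("top","side"):
    d=np.load(n+"0.npz")["d"];m=bot.camera_model(n)
    v,u=np.mgrid[0:400,0:640];K=np.linalg.inv(m["camera_matrix"])
    X=(np.stack([u,v,np.ones_like(u)],-1)@K.T*d[...,None]-m["t"])@m["R"];a.append(X[d>0])
X=np.concatenate(a)
for lo,hi in((150,270),(285,400),(400,570),(570,640),(640,800)):
    k=(X[:,2]>lo)&(X[:,2]<hi);H,_,_=np.histogram2d(X[k,0],X[k,1],bins=[np.arange(-50,850,50),np.arange(-100,800,50)])
    print("z",lo,hi,"cols y=-100..800 left to right, rows x")
    for i,r in enumerate(H): print("%4d"%(-50+50*i),"".join("#" if c>20 else "+" if c>3 else "." for c in r))
```

```text
z 150 270 cols y=-100..800 left to right, rows x
 -50 .................
   0 .................
  50 .##..............
 100 .................
 150 ............+....
 200 ............#....
 250 .................
 300 ...........+.....
 350 ...........#.++++
 400 ..........+######
 450 .........########
 500 .........#####...
 550 .........#####...
 600 ........+#####...
 650 ..........####...
 700 ..........####...
 750 ......##+.####...
z 285 400 cols y=-100..800 left to right, rows x
 -50 .................
   0 .................
  50 .................
 100 .................
 150 ............##...
 200 ..........#.##+..
 250 .........##..##..
 300 ..........##.....
 350 ...........#.....
 400 ...........##....
 450 ............##...
 500 ............##...
 550 .........+####...
 600 .........#####...
 650 .........###+#...
 700 ........##...#...
 750 .............#...
z 400 570 cols y=-100..800 left to right, rows x
 -50 .................
   0 .................
  50 .................
 100 .................
 150 .................
 200 ..........#.##...
 250 .........###+#...
 300 .....
[... 399 characters left out ...]
.......
 250 .........##......
 300 ..........##.....
 350 ..........##.....
 400 ...........#.....
 450 ..........##.....
 500 .........###.....
 550 .........###.....
 600 .........##......
 650 ........###......
 700 ........##.......
 750 ........#........
z 640 800 cols y=-100..800 left to right, rows x
 -50 .................
   0 .................
  50 .................
 100 .................
 150 .................
 200 .................
 250 .................
 300 .................
 350 .................
 400 .................
 450 ..........##.....
 500 ..........##.....
 550 .........###.....
 600 .........###.....
 650 ........+###.....
 700 ........####.....
 750 .................
```

```bash
python3 - <<'E'
from h import *
a=[]
for n in("top","side"):
    m=bot.camera_model(n);print(n,"cam at",(-m["R"].T@m["t"]).round(0))
    d=np.load(n+"0.npz")["d"]
    v,u=np.mgrid[0:400,0:640];K=np.linalg.inv(m["camera_matrix"])
    X=(np.stack([u,v,np.ones_like(u)],-1)@K.T*d[...,None]-m["t"])@m["R"]
    k=(d>0)&(X[...,2]>150)&(X[...,0]<480)&(X[...,0]>100)&(X[...,1]>250)&(X[...,1]<700)
    q=X[k];px=np.stack([u[k],v[k]],1);key=np.floor(q[:,:2]/25).astype(int)
    for kk in np.unique(key,axis=0):
        s=(key==kk).all(1)
        if s.sum()>8: print(kk*25,"z %d-%d n%d"%(*np.percentile(q[s,2],[3,97]),s.sum()),"px",px[s].mean(0).round(),end=" | ")
    print()
E
python3 - <<'E'
import cv2,numpy as np
im=np.load("top0.npz")["im"][200:400,0:230]
cv2.imwrite("pics/tl.png",cv2.resize(im[:,:,::-1],None,fx=3,fy=3))
E
```

```text
top cam at [ 420.  119. 1204.]
[200 525] z 352-402 n93 px [ 26. 397.] | [225 400] z 304-494 n51 px [110. 387.] | [225 525] z 377-449 n399 px [ 13. 391.] | [225 550] z 384-439 n70 px [ 16. 382.] | [225 625] z 292-299 n9 px [  2. 366.] | [250 375] z 302-539 n388 px [109. 383.] | [250 400] z 305-576 n1236 px [ 97. 379.] | [250 425] z 555-559 n242 px [ 41. 393.] | [250 525] z 421-440 n13 px [  6. 383.] | [250 550] z 376-439 n235 px [  9. 375.] | [250 575] z 363-400 n45 px [  6. 368.] | [250 600] z 287-311 n24 px [ 11. 364.] | [250 625] z 285-299 n45 px [  4. 362.] | [275 375] z 573-579 n19 px [ 66. 389.] | [275 400] z 307-579 n1875 px [ 87. 365.] | [275 425] z 334-580 n363 px [ 50. 372.] | [275 450] z 556-564 n188 px [ 24. 374.] | [300 400] z 559-587 n393 px [ 54. 356.] | [300 425] z 300-587 n1644 px [ 80. 344.] | [300 450] z 560-579 n283 px [ 19. 356.] | [300 475] z 560-564 n45 px [  9. 347.] | [325 400] z 560-587 n202 px [ 50. 340.] | [325 425] z 300-588 n1281 px [ 67. 329.] | [325 450] z 296-584 n813 px [ 54. 324.] | [325 475] z 560-564 n164 px [  4. 334.] | [350 425] z 570-585 n386 p
[... 2706 characters left out ...]
 | [425 625] z 162-164 n9 px [212.  82.] | [425 650] z 163-164 n13 px [212.  80.] | [425 675] z 163-164 n17 px [211.  78.] | [450 425] z 150-161 n30 px [237. 104.] | [450 450] z 152-207 n135 px [233.  95.] | [450 475] z 162-184 n33 px [231.  95.] | [450 500] z 163-384 n200 px [221.  35.] | [450 525] z 292-384 n219 px [223.  22.] | [450 550] z 163-279 n62 px [222.  61.] | [450 575] z 162-164 n23 px [226.  86.] | [450 600] z 162-164 n23 px [224.  84.] | [450 625] z 162-164 n11 px [224.  82.] | [450 675] z 162-164 n14 px [220.  77.] | [475 425] z 150-179 n17 px [241. 103.] | [475 450] z 162-196 n28 px [239.  93.] | [475 550] z 164-370 n9 px [227.  33.] | [475 575] z 162-380 n12 px [227.  39.] |
```

View pics/tl.png

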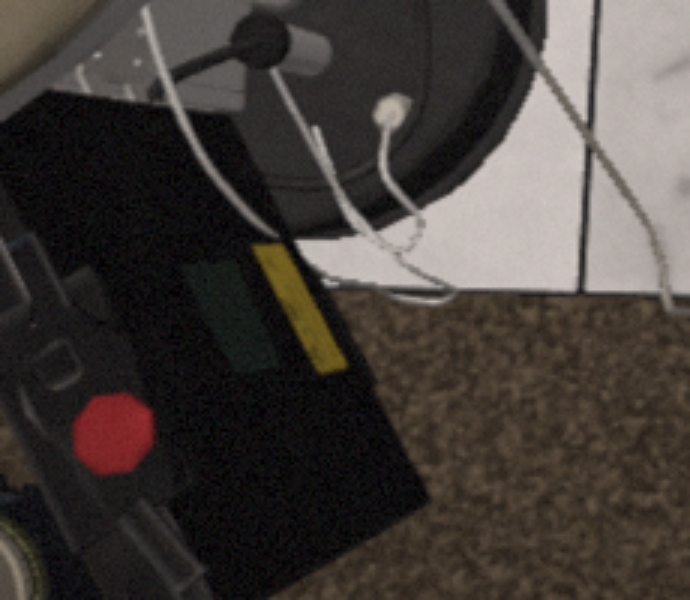

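Call:
jog_arm:
  plan:
    - [0, 0, -0.2, 0, 0]
    - [0, 0, -0.2, 0, 0]
    - [0, 0, -0.2, 0, 0]
    - [0, 0, -0.2, 0, 0]
    - [0, 0, -0.2, 0, 0]
  grip_force: 20

```text
time: 0.78
eef_pos: [225.1, 582.6, 507.9]
eef_rot: [0.583, -0.583, -0.4, 0.4]
ft_force: [0.3, 1.5, 0.9]
finger_gap: 0.1
```

Call:
jog_arm:
  plan:
    - [0, 0, -0.2, 0, 0]
    - [0, 0, -0.2, 0, 0]
    - [0, 0, -0.2, 0, 0]
    - [0, 0, 0, 0, 0]

```text
time: 1.27
eef_pos: [212.9, 550.3, 592.4]
eef_rot: [0.601, -0.564, -0.426, 0.373]
ft_force: [0.8, -0.1, -0.5]
finger_gap: 0.2
```

Run:
```python
from h import *
s=bot.state();print(s["eef_pos"],s["qpos"].round(2),s["ft_force"],s["time"])
im,d=bot.snapshot("wrist");cv2.imwrite("pics/w1.png",im[:,:,::-1])
```

```text
[212.86235868 550.30386431 592.40662844] [-1.38  0.39  0.26  0.62 -0.11  2.05 -0.  ] [ 0.83536337 -0.05398583 -0.4595586 ] 1.275
```

```bash
cat >> h.py <<'E'
from scipy.spatial.transform import Rotation as Ro
def T():
    s=bot.state();w=s["eef_rot"];R=Ro.from_quat([*w[1:],w[0]]).as_matrix();return s,R
def go(dX,a=None):
    s,R=T();print("t",round(s["time"],2),"p",s["eef_pos"].round(1),"q",s["qpos"].round(2),"f",s["ft_force"].round(1));print(R.round(3));print("tool shift /250:",(R.T@np.array(dX,float)/250).round(3))
E
python3 -c "
from h import *
go([-63,-130,0])"
```

```text
t 1.32 p [213.  551.1 590.2] q [-1.38  0.39  0.26  0.62 -0.11  2.05 -0.  ] f [-0.3  0.2 -0.7]
[[ 0.359  0.031 -0.933]
 [ 0.929  0.081  0.36 ]
 [ 0.087 -0.996  0.   ]]
tool shift /250: [-0.574 -0.05   0.048]
```

Call:
jog_arm:
  plan:
    - [0, -0.19, 0, 0, 0]
    - [0, -0.19, 0, 0, 0]
    - [0, 0, 0, 0, 0]

```text
time: 1.7
eef_pos: [178.2, 460.7, 580.6]
eef_rot: [0.599, -0.566, -0.424, 0.376]
ft_force: [-0.4, 0.1, 0.4]
finger_gap: 0.0
```

```bash
python3 -c "
from h import *
go([0,0,0])"
```

```text
t 1.7 p [178.2 460.7 580.6] q [-1.47  0.11  0.24  0.99 -0.03  1.96 -0.04] f [-0.4  0.1  0.4]
[[ 0.359  0.029 -0.933]
 [ 0.93   0.078  0.36 ]
 [ 0.083 -0.997  0.001]]
tool shift /250: [0. 0. 0.]
```

Call:
jog_arm:
  plan:
    - [0, -0.13, -0.03, 0, 0]
    - [0, 0.01, -0.06, 0, 0]
    - [0, 0, 0, 0, 0]

```text
time: 2.08
eef_pos: [167.6, 434.6, 600.5]
eef_rot: [0.599, -0.566, -0.424, 0.375]
ft_force: [-0.3, 0.1, -0.5]
finger_gap: -0.1
```

```bash
python3 -c "
from h import *
go([100,-60,0]);go([150,-120,0])"
```

```text
t 2.08 p [167.6 434.6 600.5] q [-1.48  0.07  0.23  0.99 -0.01  2.   -0.05] f [-0.3  0.1 -0.5]
[[ 0.359  0.031 -0.933]
 [ 0.93   0.078  0.36 ]
 [ 0.084 -0.996 -0.   ]]
tool shift /250: [-0.08  -0.007 -0.46 ]
t 2.08 p [167.6 434.6 600.5] q [-1.48  0.07  0.23  0.99 -0.01  2.   -0.05] f [-0.3  0.1 -0.5]
[[ 0.359  0.031 -0.933]
 [ 0.93   0.078  0.36 ]
 [ 0.084 -0.996 -0.   ]]
tool shift /250: [-0.231 -0.019 -0.733]
```

Call:
jog_arm:
  plan:
    - [0, -0.145, -0.03, -0.124, 0]
    - [0, -0.106, -0.01, -0.17, 0]
    - [0, -0.091, -0.008, -0.207, 0]
    - [0, -0.091, -0.008, -0.207, 0]
    - [0, 0, 0, 0, 0]

```text
time: 2.7
eef_pos: [296.5, 265.1, 605.4]
eef_rot: [0.601, -0.568, -0.422, 0.372]
ft_force: [-0.2, 0.2, -0.1]
finger_gap: 0.3
```

```bash
python3 -c "
from h import *
go([220,-260,-400])"
```

```text
t 2.7 p [296.5 265.1 605.4] q [-1.3  -0.09  0.45  1.12  0.01  2.02  0.35] f [-0.2  0.2 -0.1]
[[ 0.367  0.032 -0.93 ]
 [ 0.926  0.079  0.368]
 [ 0.085 -0.996 -0.   ]]
tool shift /250: [-0.776  1.54  -1.201]
```

Call:
jog_arm:
  plan:
    - [0, -0.098, 0.154, -0.144, 0]
    - [0, -0.098, 0.154, -0.144, 0]
    - [0, -0.098, 0.154, -0.144, 0]
    - [0, -0.098, 0.154, -0.144, 0]
    - [0, -0.098, 0.154, -0.144, 0]

```text
time: 3.32
eef_pos: [423.5, 104.4, 401.2]
eef_rot: [0.599, -0.566, -0.424, 0.376]
ft_force: [0.8, 0.1, 0.2]
finger_gap: -0.0
```

```bash
python3 -c "
from h import *
s,R=T();go(np.array([553,-62,180])-s['eef_pos'])"
```

```text
t 3.33 p [423.5 104.4 401.2] q [-1.13 -0.18  0.75  1.62  0.06  1.59  0.82] f [0.8 0.1 0.2]
[[ 0.358  0.03  -0.933]
 [ 0.93   0.078  0.359]
 [ 0.083 -0.997  0.   ]]
tool shift /250: [-0.508  0.845 -0.723]
```

Call:
jog_arm:
  plan:
    - [0, -0.1, 0.169, -0.145, 0]
    - [0, -0.1, 0.169, -0.145, 0]
    - [0, -0.1, 0.169, -0.145, 0]
    - [0, -0.1, 0.169, -0.145, 0]
    - [0, -0.108, 0.169, -0.143, 0]

```text
time: 3.95
eef_pos: [553.5, -61.4, 178.8]
eef_rot: [0.599, -0.565, -0.424, 0.376]
ft_force: [1.5, 2.5, 1.2]
finger_gap: -0.0
```

```bash
python3 -c "
from h import *
s,R=T();go(np.array([553,-62,92])-s['eef_pos'])
for n in ('top','side'):
    im,d=bot.snapshot(n);np.savez(n+'1.npz',im=im,d=d);cv2.imwrite(f'pics/{n}1.png',im[:,:,::-1])
im,d=bot.snapshot('wrist');np.savez('wrist1.npz',im=im,d=d);cv2.imwrite('pics/w2.png',im[:,:,::-1])
"
```

```text
t 3.95 p [553.5 -61.4 178.8] q [-0.7   0.42  1.03  1.72 -0.47  1.23  1.67] f [1.5 2.5 1.2]
[[ 0.357  0.028 -0.934]
 [ 0.93   0.078  0.358]
 [ 0.083 -0.997  0.002]]
tool shift /250: [-0.031  0.346  0.   ]
```

View pics/w2.png

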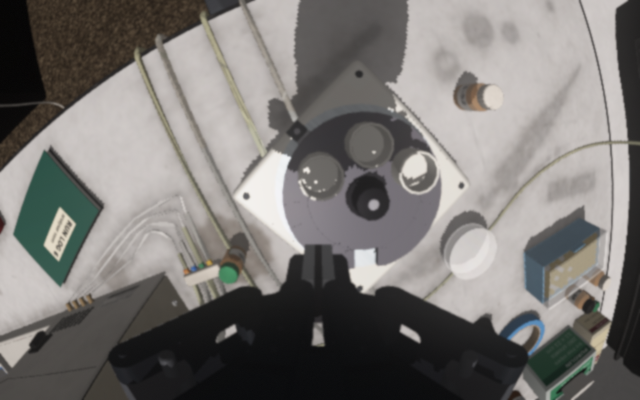

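Call:
jog_arm:
  plan:
    - [0, -0.005, 0.115, -0.015, 0]
    - [0, -0.005, 0.115, -0.015, 0]
    - [0, -0.008, 0.115, -0.006, 0]
    - [0, 0, 0, 0, 0]

```text
time: 4.6
eef_pos: [561.0, -60.2, 94.6]
eef_rot: [0.6, -0.564, -0.424, 0.376]
ft_force: [0.2, -0.1, 1.1]
finger_gap: 0.6
```

```bash
cat >> h.py <<'E'
C=np.array([557.,-19.])
def arc(a0,a1,r,n,zt=92,off=(0.7,2)):
    s,R=T();p=s["eef_pos"].copy();print("t",round(s["time"],2),"p",p.round(1),"f",s["ft_force"].round(1),"q",s["qpos"].round(2))
    tip=p[:2]+off;print("tip ang",np.degrees(np.arctan2(*(tip-C)[::-1])).round(1),"r",np.linalg.norm(tip-C).round(1))
    for i in range(1,n+1):
        a=np.radians(a0+(a1-a0)*i/n);q=np.array([*(C+r*np.array([np.cos(a),np.sin(a)])-off),zt])
        print((R.T@(q-p)/250).round(3).tolist());p=q
E
python3 -c "
from h import *
arc(-85,-165,42,5)"
```

```text
t 4.6 p [561.  -60.2  94.6] f [ 0.2 -0.1  1.1] q [-0.62  0.54  0.94  1.79 -0.58  1.09  1.75]
tip ang -83.2 r 39.5
[-0.027, 0.008, 0.044]
[-0.002, 0.0, 0.047]
[0.011, 0.001, 0.045]
[0.023, 0.002, 0.04]
[0.034, 0.003, 0.032]
```

Call:
jog_arm:
  plan:
    - [0, -0.027, 0.008, 0.044, 0]
    - [0, -0.002, 0, 0.047, 0]
    - [0, 0.011, 0.001, 0.045, 0]
    - [0, 0.023, 0.002, 0.04, 0]
    - [0, 0.034, 0.003, 0.032, 0]

```text
time: 5.22
eef_pos: [516.7, -33.6, 93.6]
eef_rot: [0.6, -0.566, -0.425, 0.374]
ft_force: [1.8, -1.7, 0.0]
finger_gap: -0.3
```

```bash
python3 -c "
from h import *
arc(-165,-205,42,3)
im,d=bot.snapshot('wrist');np.savez('wrist2.npz',im=im,d=d);cv2.imwrite('pics/w3.png',im[:,:,::-1])
"
```

```text
t 5.22 p [516.7 -33.6  93.6] f [ 1.8 -1.7  0. ] q [-0.75  0.44  0.99  1.92 -0.53  1.02  1.69]
tip ang -162.4 r 41.6
[0.038, 0.01, 0.025]
[0.037, 0.003, 0.011]
[0.039, 0.003, 0.002]
```

View pics/w3.png

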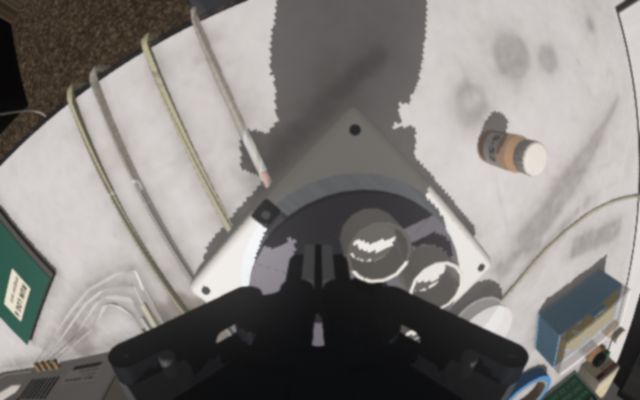

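Call:
jog_arm:
  plan:
    - [0, 0.038, 0.01, 0.025, 0]
    - [0, 0.037, 0.003, 0.011, 0]
    - [0, 0.039, 0.003, 0.002, 0]
    - [0, 0, 0, 0, 0]

```text
time: 5.78
eef_pos: [518.8, -2.8, 91.6]
eef_rot: [0.6, -0.565, -0.425, 0.375]
ft_force: [0.6, 0.4, 0.1]
finger_gap: 0.4
```

```bash
python3 -c "
from h import *
arc(-205,-220,42,2)
for n in ('top','side','wrist'):
    im,d=bot.snapshot(n);np.savez(n+'3.npz',im=im,d=d);cv2.imwrite(f'pics/{n}3.png',im[:,:,::-1])
a=cv2.imread('pics/top3.png')[165:265,295:445];b=cv2.imread('pics/side3.png')[180:300,260:420];w=cv2.imread('pics/wrist3.png')
a=cv2.resize(a,(400,267),interpolation=2);b=cv2.resize(b,(400,300),interpolation=2);w=cv2.resize(w[100:400,120:560],(400,273))
o=np.zeros((580,800,3),np.uint8);o[:267,:400]=a;o[:300,400:]=b;o[300:573,:400]=w;cv2.imwrite('pics/mix3.png',o)
"
```

```text
t 5.78 p [518.8  -2.8  91.6] f [0.6 0.4 0.1] q [-0.8   0.44  0.99  1.92 -0.53  1.02  1.63]
tip ang 154.1 r 41.7
[0.019, 0.0, -0.001]
[0.021, 0.002, -0.006]
```

View pics/mix3.png

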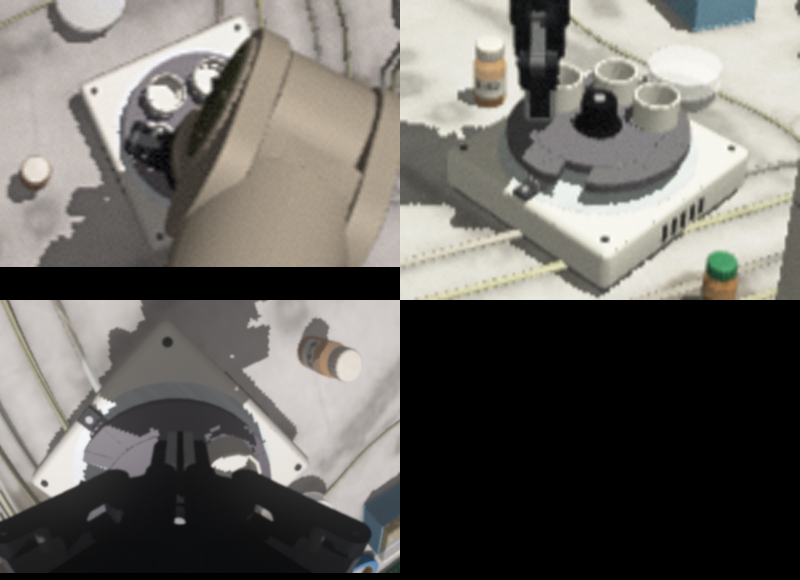

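```bash
cat >> h.py <<'E'
def polar(f,n="side",z=60,rs=(54,58,62),c=C,lo=-220,hi=-60,st=2):
    g=cv2.cvtColor(np.load(f)["im"],cv2.COLOR_RGB2GRAY).astype(np.float32)
    for r in rs:
        A=np.arange(lo,hi,st);P=[proj(n,[c[0]+r*np.cos(np.radians(a)),c[1]+r*np.sin(np.radians(a)),z]) for a in A]
        v=cv2.remap(g,np.float32(P)[None],None,cv2.INTER_LINEAR)[0]
        print("r",r,"z",z," ".join(f"{a}:{int(x)}" for a,x in zip(A,v)))
E
python3 -c "
from h import *
polar('side3.npz',lo=-170,hi=-96)
polar('side3.npz',z=42,rs=(70,73,76),lo=-180,hi=-130)
g=np.load('side3.npz')['im']
print('hub px',proj('side',[*C,84]).round(1)); print(cv2.cvtColor(g,cv2.COLOR_RGB2GRAY)[212:234,330:352])
"
```

```text
r 54 z 60 -170:124 -168:131 -166:132 -164:133 -162:130 -160:130 -158:130 -156:127 -154:127 -152:130 -150:130 -148:128 -146:131 -144:131 -142:128 -140:104 -138:82 -136:83 -134:85 -132:87 -130:85 -128:77 -126:80 -124:84 -122:84 -120:85 -118:100 -116:125 -114:129 -112:130 -110:130 -108:132 -106:132 -104:130 -102:130 -100:131 -98:129
r 58 z 60 -170:113 -168:129 -166:131 -164:131 -162:131 -160:131 -158:131 -156:131 -154:130 -152:127 -150:130 -148:131 -146:130 -144:130 -142:130 -140:119 -138:89 -136:87 -134:101 -132:105 -130:104 -128:105 -126:105 -124:104 -122:104 -120:108 -118:122 -116:128 -114:130 -112:131 -110:129 -108:128 -106:131 -104:129 -102:129 -100:128 -98:132
r 62 z 60 -170:57 -168:83 -166:117 -164:129 -162:127 -160:125 -158:124 -156:126 -154:128 -152:126 -150:127 -148:124 -146:122 -144:116 -142:105 -140:99 -138:85 -136:86 -134:106 -132:105 -130:103 -128:106 -126:105 -124:104 -122:105 -120:100 -118:105 -116:106 -114:115 -112:119 -110:119 -108:120 -106:120 -104:122 -102:122 -100:125 -98:128
r 70 z 42 -180:101 -178:101 -176:101 -174:102 -172:104 -170:126 -168:201 -166:218 -164:208 
[... 1970 characters left out ...]
2  15  17  12  19  19  33  86
  120  93  57  53]
 [ 38  17  13  14   7  13  16  10  15  15  15  18  13  15  18  18  22  49
   96 105  58  58]
 [ 23  11  13  12  13  13  18  16  13  17   9  11  14  13  19  21  20  32
   66 119  72  73]
 [ 20  15  13   9  11  10  12  11  14  10  13  19  19  15  14  17  24  21
   54 121 111 110]
 [ 25  16  10  16  10  12  13  15  12  16  15  10  16  20  17  23  27  30
   47 124 129 125]
 [ 54  20  22  19  14  13  11  14  18  19  18  13  14  18  18  22  25  30
   72 127 132 132]
 [103  51  33  24  16  25  21  21  21  14  21  22  15  23  25  25  26  46
  110 128 130 133]
 [126 108  81  43  27  19  22  19  20  20  24  26  25  24  24  30  68 106
  128 132 130 134]]
```

```bash
python3 -c "
from h import *
arc(-206,-229,42,3)"
```

```text
t 5.92 p [518.5  -4.2  91.7] f [ 0.9 -0.2 -0.4] q [-0.8   0.44  0.99  1.92 -0.53  1.02  1.63]
tip ang 156.0 r 41.3
[0.028, 0.001, -0.001]
[0.021, 0.002, -0.006]
[0.02, 0.002, -0.009]
```

Call:
jog_arm:
  plan:
    - [0, 0.024, 0.001, -0.001, 0]
    - [0, 0.021, 0.002, -0.006, 0]
    - [0, 0.02, 0.002, -0.009, 0]
    - [0, 0, 0, 0, 0]

```text
time: 6.42
eef_pos: [528.5, 10.4, 91.8]
eef_rot: [0.6, -0.565, -0.425, 0.375]
ft_force: [-0.0, 0.0, 0.3]
finger_gap: 0.2
```

```bash
python3 -c "
from h import *
arc(-226,-230,42,1)
im,d=bot.snapshot('side');np.savez('side4.npz',im=im,d=d)
polar('side4.npz',lo=-182,hi=-120,rs=(52,54,58))"
```

```text
t 6.42 p [528.5  10.4  91.8] f [-0.   0.   0.3] q [-0.81  0.46  0.98  1.9  -0.54  1.02  1.61]
tip ang 131.5 r 41.9
[0.004, -0.0, -0.002]
r 52 z 60 -182:48 -180:56 -178:80 -176:104 -174:120 -172:126 -170:127 -168:129 -166:129 -164:128 -162:113 -160:90 -158:78 -156:78 -154:78 -152:79 -150:80 -148:78 -146:76 -144:70 -142:68 -140:74 -138:102 -136:124 -134:131 -132:130 -130:129 -128:131 -126:129 -124:128 -122:131
r 54 z 60 -182:47 -180:50 -178:58 -176:64 -174:90 -172:117 -170:128 -168:129 -166:129 -164:131 -162:121 -160:100 -158:80 -156:77 -154:87 -152:96 -150:97 -148:94 -146:95 -144:94 -142:88 -140:91 -138:111 -136:126 -134:130 -132:126 -130:127 -128:130 -126:131 -124:128 -122:132
r 58 z 60 -182:50 -180:50 -178:49 -176:49 -174:54 -172:81 -170:115 -168:129 -166:130 -164:130 -162:128 -160:115 -158:92 -156:79 -154:82 -152:113 -150:140 -148:138 -146:135 -144:124 -142:119 -140:118 -138:125 -136:129 -134:129 -132:129 -130:129 -128:127 -126:129 -124:130 -122:132
```

Call:
jog_arm:
  plan:
    - [0, 0.012, 0.001, -0.006, 0]
    - [0, 0, 0, 0, 0]

```text
time: 6.72
eef_pos: [530.7, 12.2, 91.9]
eef_rot: [0.6, -0.565, -0.424, 0.375]
ft_force: [-0.3, 0.0, 0.9]
finger_gap: -0.2
```

```bash
python3 -c "
from h import *
arc(-230,-234,42,1)
im,d=bot.snapshot('side');np.savez('side5.npz',im=im,d=d)
polar('side5.npz',lo=-176,hi=-130,rs=(50,52,54,56))
polar('side5.npz',z=42,rs=(73,76),lo=-180,hi=-130)"
```

```text
t 6.72 p [530.7  12.2  91.9] f [-0.3  0.   0.9] q [-0.81  0.46  0.97  1.89 -0.55  1.03  1.61]
tip ang 127.6 r 41.9
[0.004, -0.0, -0.002]
r 50 z 60 -176:125 -174:129 -172:130 -170:130 -168:129 -166:123 -164:106 -162:86 -160:75 -158:66 -156:66 -154:66 -152:62 -150:61 -148:56 -146:56 -144:60 -142:73 -140:104 -138:123 -136:131 -134:130 -132:127
r 52 z 60 -176:108 -174:125 -172:129 -170:130 -168:129 -166:127 -164:115 -162:93 -160:77 -158:77 -156:81 -154:85 -152:84 -150:83 -148:76 -146:69 -144:70 -142:87 -140:114 -138:125 -136:130 -134:133 -132:129
r 54 z 60 -176:87 -174:115 -172:126 -170:129 -168:128 -166:128 -164:122 -162:94 -160:77 -158:80 -156:85 -154:95 -152:100 -150:98 -148:96 -146:93 -144:92 -142:99 -140:118 -138:128 -136:129 -134:130 -132:130
r 56 z 60 -176:58 -174:77 -172:110 -170:127 -168:130 -166:131 -164:121 -162:99 -160:79 -158:75 -156:84 -154:97 -152:108 -150:112 -148:108 -146:106 -144:102 -142:109 -140:123 -138:128 -136:129 -134:129 -132:130
r 73 z 42 -180:109 -178:126 -176:188 -174:231 -172:240 -170:235 -168:234 -166:235 -164:234 -162:196 -160:107 -158:93 -156:107 -154:94 -152:74 -150:95 -148:216 -146:233 -144:236 -142:236 -140:242 -138:240 -136:241 -134:241 -132:238
r 76 z 42 -180:120 -178:150 -176:229 -174:242 -172:244 -170:242 -168:242 -166:242 -164:239 -162:220 -160:127 -158:63 -156:60 -154:61 -152:65 -150:99 -148:206 -146:238 -144:241 -142:240 -140:243 -138:243 -136:244 -134:244 -132:245
```

Call:
jog_arm:
  plan:
    - [0, 0.009, 0, -0.005, 0]
    - [0, 0, 0, 0, 0]
    - [0, 0, 0, 0, 0]

```text
time: 7.15
eef_pos: [532.7, 13.5, 92.2]
eef_rot: [0.6, -0.566, -0.424, 0.375]
ft_force: [-0.7, -0.3, 0.4]
finger_gap: 0.1
```

```bash
python3 -c "
from h import *
arc(-230,-234,42,1)
im,d=bot.snapshot('side');np.savez('side6.npz',im=im,d=d)
polar('side6.npz',lo=-176,hi=-130,rs=(50,52,54))"
```

```text
t 7.15 p [532.7  13.5  92.2] f [-0.7 -0.3  0.4] q [-0.81  0.46  0.97  1.89 -0.55  1.03  1.61]
tip ang 124.3 r 41.8
[-0.004, 0.0, 0.003]
r 50 z 60 -176:126 -174:130 -172:131 -170:126 -168:108 -166:90 -164:81 -162:66 -160:59 -158:61 -156:64 -154:64 -152:57 -150:57 -148:58 -146:73 -144:95 -142:118 -140:126 -138:128 -136:124 -134:121 -132:126
r 52 z 60 -176:110 -174:125 -172:130 -170:129 -168:117 -166:96 -164:79 -162:76 -160:75 -158:78 -156:83 -154:85 -152:83 -150:75 -148:72 -146:85 -144:106 -142:121 -140:125 -138:128 -136:127 -134:126 -132:126
r 54 z 60 -176:73 -174:102 -172:124 -170:130 -168:124 -166:98 -164:84 -162:79 -160:81 -158:91 -156:96 -154:99 -152:101 -150:100 -148:93 -146:95 -144:115 -142:127 -140:129 -138:130 -136:128 -134:129 -132:129
```

Call:
jog_arm:
  plan:
    - [0, -0.025, 0, 0.014, 0]
    - [0, -0.013, -0.1, 0.007, 0]
    - [0, 0, -0.1, 0, 0]
    - [0, 0, 0, 0, 0]

```text
time: 7.7
eef_pos: [523.7, 2.1, 142.8]
eef_rot: [0.599, -0.566, -0.425, 0.373]
ft_force: [0.7, 0.7, 0.2]
finger_gap: 0.0
```

```bash
python3 -c "
from h import *
s,R=T();go(np.array([560,-10,140])-s['eef_pos']);print((R.T@[0,0,-1]/250).round(5))
im,d=bot.snapshot('side');np.savez('side7.npz',im=im,d=d)
polar('side7.npz',lo=-176,hi=-130,rs=(52,54))"
```

```text
t 7.7 p [523.7   2.1 142.8] q [-0.87  0.37  1.05  1.86 -0.46  1.11  1.56] f [0.7 0.7 0.2]
[[ 0.359  0.034 -0.933]
 [ 0.929  0.081  0.361]
 [ 0.087 -0.996 -0.003]]
tool shift /250: [ 0.006  0.012 -0.153]
[-3.50e-04  3.98e-03  1.00e-05]
r 52 z 60 -176:127 -174:128 -172:128 -170:127 -168:119 -166:98 -164:77 -162:74 -160:75 -158:77 -156:84 -154:87 -152:86 -150:80 -148:73 -146:85 -144:107 -142:124 -140:130 -138:130 -136:127 -134:125 -132:128
r 54 z 60 -176:131 -174:131 -172:129 -170:127 -168:124 -166:100 -164:87 -162:80 -160:82 -158:94 -156:98 -154:99 -152:100 -150:99 -148:91 -146:96 -144:114 -142:126 -140:128 -138:130 -136:128 -134:128 -132:130
```

Call:
jog_arm:
  plan:
    - [0, 0.006, 0.012, -0.153, 0]
    - [0, -0.004, 0.044, 0, 0]
    - [0, -0.004, 0.044, 0, 0]
    - [0, 0, 0, 0, 0]

```text
time: 8.25
eef_pos: [557.5, -9.3, 114.6]
eef_rot: [0.6, -0.565, -0.423, 0.375]
ft_force: [0.1, 0.2, 0.9]
finger_gap: -0.2
```

```bash
python3 -c "
from h import *
s,R=T();go(np.array([560,-10,111])-s['eef_pos'])
im,d=bot.snapshot('side');np.savez('side8.npz',im=im,d=d)
w,d=bot.snapshot('wrist')
o=np.zeros((400,800,3),np.uint8);o[:,:400]=cv2.resize(im[190:290,280:380],(400,400),interpolation=2);o[:,400:]=cv2.resize(w[150:350,218:418],(400,400));cv2.imwrite('pics/mix8.png',o[...,::-1])"
```

```text
t 8.25 p [557.5  -9.3 114.6] q [-0.74  0.49  0.98  1.8  -0.55  1.1   1.64] f [0.1 0.2 0.9]
[[ 0.359  0.028 -0.933]
 [ 0.929  0.08   0.361]
 [ 0.084 -0.996  0.003]]
tool shift /250: [-0.     0.014 -0.01 ]
```

View pics/mix8.png

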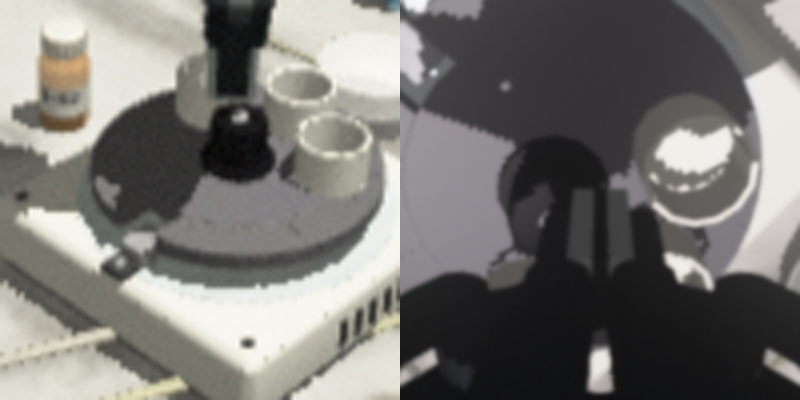

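Call:
jog_arm:
  plan:
    - [0, -0.016, 0.008, 0.012, 0]
    - [0, 0, 0.008, 0, 0]
    - [0, 0, 0, 0, 0]

```text
time: 8.72
eef_pos: [554.8, -11.8, 111.8]
eef_rot: [0.6, -0.565, -0.424, 0.375]
ft_force: [-0.5, 0.3, -0.9]
finger_gap: 0.0
```

Call:
jog_arm:
  plan:
    - [0, 0, 0.008, 0, 0]
    - [0, 0, 0, 0, 0]

```text
time: 8.98
eef_pos: [555.0, -11.7, 109.7]
eef_rot: [0.6, -0.566, -0.424, 0.375]
ft_force: [0.3, 0.1, -0.8]
finger_gap: 0.0
```

Call:
jog_arm:
  plan:
    - [0, -0.001, 0.008, 0, 0]
    - [0, 0, 0, 0, 0]

```text
time: 9.22
eef_pos: [555.1, -11.8, 107.9]
eef_rot: [0.6, -0.566, -0.424, 0.375]
ft_force: [0.5, 1.3, 1.6]
finger_gap: -0.6
```

Call:
jog_arm:
  plan:
    - [0, -0.001, 0.008, 0, 0]
    - [0, 0, 0, 0, 0]

```text
time: 9.48
eef_pos: [555.1, -11.8, 105.7]
eef_rot: [0.6, -0.566, -0.424, 0.375]
ft_force: [-0.4, 0.6, 1.7]
finger_gap: -0.1
```

Call:
jog_arm:
  plan:
    - [0, -0.001, 0.006, 0, 0]
    - [0, 0, 0, 0, 0]

```text
time: 9.72
eef_pos: [555.1, -11.8, 104.2]
eef_rot: [0.6, -0.566, -0.425, 0.375]
ft_force: [0.1, 1.9, 1.9]
finger_gap: -0.5
```

Call:
jog_arm:
  plan:
    - [0, -0.001, 0.006, 0, 0]
    - [0, 0, 0, 0, 0]

```text
time: 9.98
eef_pos: [555.0, -12.0, 102.7]
eef_rot: [0.6, -0.566, -0.424, 0.375]
ft_force: [0.5, 2.8, 1.9]
finger_gap: 0.1
```

Call:
jog_arm:
  plan:
    - [0, -0.001, 0.006, 0, 0]
    - [0, 0, 0, 0, 0]

```text
time: 10.22
eef_pos: [554.9, -12.2, 101.2]
eef_rot: [0.6, -0.566, -0.424, 0.375]
ft_force: [0.3, 2.4, 2.1]
finger_gap: -0.1
```

Call:
jog_arm:
  plan:
    - [0, 0, 0.006, 0, 0]
    - [0, 0, 0, 0, 0]

```text
time: 10.48
eef_pos: [555.0, -12.3, 100.3]
eef_rot: [0.6, -0.566, -0.424, 0.374]
ft_force: [-2.0, 2.3, 9.5]
finger_gap: 0.0
```

```bash
python3 -c "
from h import *
go([0,0,0])
im,d=bot.snapshot('side');np.savez('side9.npz',im=im,d=d)
cv2.imwrite('pics/s9.png',cv2.resize(im[190:290,280:380],(600,600),interpolation=2)[...,::-1])
for z in (60,51): polar('side9.npz',z=z,lo=-176,hi=-130,rs=(52,54))"
```

```text
t 10.47 p [555.  -12.3 100.3] q [-0.73  0.51  0.96  1.82 -0.57  1.07  1.66] f [-2.   2.3  9.5]
[[ 0.359  0.031 -0.933]
 [ 0.929  0.08   0.361]
 [ 0.086 -0.996  0.   ]]
tool shift /250: [0. 0. 0.]
r 52 z 60 -176:50 -174:48 -172:48 -170:49 -168:51 -166:51 -164:48 -162:49 -160:48 -158:50 -156:51 -154:51 -152:50 -150:54 -148:51 -146:51 -144:51 -142:51 -140:55 -138:80 -136:121 -134:130 -132:126
r 54 z 60 -176:49 -174:48 -172:49 -170:48 -168:50 -166:51 -164:48 -162:50 -160:51 -158:50 -156:49 -154:51 -152:51 -150:53 -148:50 -146:51 -144:52 -142:53 -140:55 -138:75 -136:112 -134:127 -132:122
r 52 z 51 -176:49 -174:49 -172:50 -170:51 -168:52 -166:52 -164:53 -162:59 -160:70 -158:69 -156:71 -154:70 -152:69 -150:69 -148:72 -146:74 -144:89 -142:111 -140:127 -138:129 -136:129 -134:129 -132:130
r 54 z 51 -176:51 -174:50 -172:48 -170:49 -168:50 -166:50 -164:50 -162:56 -160:67 -158:73 -156:74 -154:73 -152:76 -150:79 -148:81 -146:89 -144:109 -142:120 -140:127 -138:128 -136:127 -134:129 -132:129
```

View pics/s9.png

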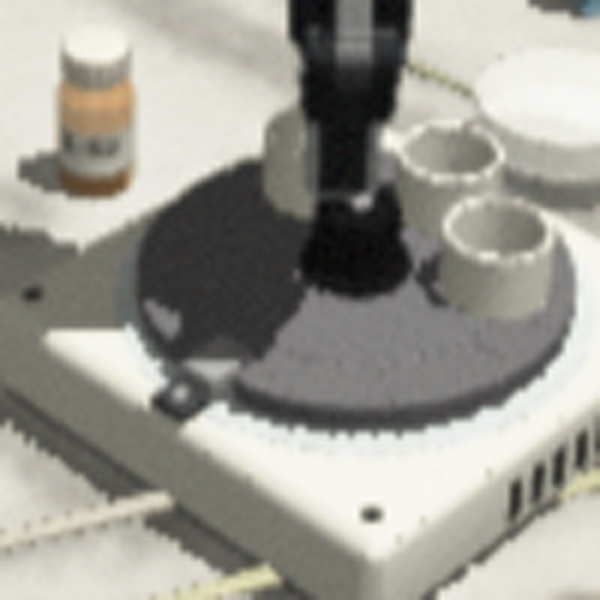

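Call:
jog_arm:
  plan:
    - [0, 0, 0.003, 0, 0]
    - [0, 0, 0, 0, 0]

```text
time: 10.78
eef_pos: [555.0, -12.3, 100.1]
eef_rot: [0.6, -0.565, -0.425, 0.374]
ft_force: [-5.4, 2.5, 16.4]
finger_gap: -0.1
```

Call:
jog_arm:
  plan:
    - [0, 0.001, -0.02, 0, 0]
    - [0, 0.005, -0.1, 0, 0]
    - [0, 0.01, -0.2, 0, 0]
    - [0, 0.01, -0.2, 0, 0]
    - [0, 0, 0, 0, 0]

```text
time: 11.4
eef_pos: [554.8, -17.8, 232.4]
eef_rot: [0.599, -0.567, -0.426, 0.373]
ft_force: [-0.1, -0.1, -0.6]
finger_gap: 0.2
```

```bash
python3 -c "
from h import *
go([0,0,0])
for n in ('side','top'):
    im,d=bot.snapshot(n);np.savez(n+'10.npz',im=im,d=d)
    m=bot.camera_model(n)
    def P(pts,d=d,m=m): 
        return [((np.linalg.solve(m['camera_matrix'],[u,v,1.])*d[v,u]-m['t'])@m['R']).round(1).tolist() for u,v in pts]
    if n=='side':
        # disc top & hub heights by depth, before (raised) and after
        for f in ('side7.npz','side10.npz'):
            dd=np.load(f)['d'];v,u=np.mgrid[200:285,280:400];K=np.linalg.inv(m['camera_matrix'])
            X=(np.stack([u,v,np.ones_like(u)],-1)@K.T*dd[200:285,280:400][...,None]-m['t'])@m['R']
            r=np.hypot(X[...,0]-C[0],X[...,1]-C[1]);k=(r<60)&(r>20)&(X[...,2]<68)&(X[...,2]>44)&(X[...,1]<-45)
            h=(r<14)&(X[...,2]>65);print(f,'disc z',np.median(X[k][:,2]).round(1),'hub top',np.percentile(X[h][:,2],95).round(1))
        cv2.imwrite('pics/s10.png',cv2.resize(im[180:330,260:420],(800,750),interpolation=2)[:600,:,::-1])
polar('side10.npz',z=51,lo=-176,hi=-130,rs=(50,52,54))
a,b=[cv2.cvtColor(np.load(f)['im'],cv2.COLOR_RGB2GRAY).astype(int) for f in('side0.npz','side10.npz')]
for nm,(u0,v0,u1,v1) in dict(vw=(286,192,305,224),vg=(380,278,398,308),pet=(362,198,388,216)).items(): print(nm,'mean diff',abs(a-b)[v0:v1,u0:u1].mean().round(1))
"
```

```text
t 11.4 p [554.8 -17.8 232.4] q [-0.83  0.36  1.08  1.67 -0.42  1.3   1.54] f [-0.1 -0.1 -0.6]
[[ 0.36   0.036 -0.932]
 [ 0.929  0.079  0.362]
 [ 0.087 -0.996 -0.005]]
tool shift /250: [0. 0. 0.]
side7.npz disc z 61.7 hub top 86.5
side10.npz disc z 52.8 hub top 77.3
r 50 z 51 -176:126 -174:128 -172:128 -170:127 -168:114 -166:93 -164:86 -162:84 -160:114 -158:132 -156:133 -154:141 -152:130 -150:124 -148:106 -146:79 -144:84 -142:117 -140:127 -138:128 -136:129 -134:130 -132:129
r 52 z 51 -176:127 -174:128 -172:127 -170:126 -168:117 -166:100 -164:86 -162:111 -160:153 -158:169 -156:176 -154:174 -152:174 -150:168 -148:155 -146:124 -144:104 -142:116 -140:128 -138:130 -136:129 -134:131 -132:130
r 54 z 51 -176:127 -174:128 -172:129 -170:129 -168:125 -166:107 -164:94 -162:112 -160:151 -158:183 -156:186 -154:185 -152:185 -150:181 -148:172 -146:147 -144:126 -142:122 -140:127 -138:128 -136:127 -134:127 -132:128
vw mean diff 4.5
vg mean diff 4.5
pet mean diff 3.8
```

```bash
python3 -c "
from plant import bot
print(bot.hand_in())"
```

```text
the job is handed in; nothing more can be done
None
```

The carousel is turned onto the drive pin and pressed fully home, and the job is handed in; `bot.hand_in()` reports no verdict.

**What I did:** I took the shut gripper over the open door. I pushed the `cup_cw` cup round with the fingertip, turning the disc clockwise by about 137°. I then backed off, pressed on the hub to the stop and lifted the hand clear. The job was handed in at about 11.5 s.

**Last checks:**
- **Seating:** side-camera depth shows the disc 8.9 mm lower and the hub 9.2 mm lower. The sliding force was about 2 N and rose to 16 N at the hard stop.
- **Alignment:** the notch reads about −155.5° and the pin −154.6°, roughly 1 mm off at the rim. The side camera showed the disc down with its notch at the pin's foot.
- **Vials and dishes:** they look unmoved; the side-view patches around them match the first picture, with only noise-level differences.
- **Hand:** it ended about 130 mm above the carousel and touches nothing.

**What did not go as planned:**
- **Tool tilt:** while rising over the door a wrist joint (joint 6) reached its limit, which left the tool tilted about 5°. I allowed for this when pressing.
- **Overshoot:** the turn went about 1° too far, within the pin's 2.5° play.
- **Height readings:** the side-camera heights read about 2 mm high, so I relied only on the differences.

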